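# Set a granite block against the fence and length stop of a rock saw

### The arm

A 6-joint arm with a two-finger parallel gripper is mounted at the origin on the work surface. World frame = base frame: x ahead of the robot, y to its left, z up, the work surface at z = 0. Lengths are in m, angles in degrees, forces in N, time in s.
With the tool pointing down it reaches from about 0.225 to 0.875 m from the base axis. Payload 3.4 kg.
Tool frame: the origin (TCP) lies on the centre line of the jaws, within the pads' length; the fingertips stand 8 mm ahead of it and the grasp point (between the pads) lies 11 mm behind it; y points along the fingers, x is the direction in which the jaws open and shut, and the axes are right-handed (so a half turn about y gives the same grasp; the last joint's range is limited). The gripper opens to 85 mm and grips with 20 to 120 N. Pads are 22 mm wide; open, the fingers measure 114 mm over their backs; the gripper's body (76 mm by 85 mm) begins 54 mm behind the grasp point. The pads swing forward as they close: fully open they stand 13 mm farther back than shut.
Start: joints at [68.698, 15.808, 86.224, -0, 77.962, -6.933], TCP at [0.143, 0.557, 0.239] pointing down, gripper open.
Joint ranges: [-165.64, 165.64], [-43.16, 119.46], [12.63, 154.43], [-67.54, 247.53], [6.08, 155.33], [-154.97, 154.97]. Speed limits (degrees/s): [147.25, 147.25, 180, 180, 180, 180].

### API

Orientations are given as a 3x3 rotation matrix whose columns are the frame's x, y, z axes.
In Python, from rig import arm, optics gives the robot as it stands.
- The arm moves only by the shell command python3 -m creep 'ROWS' [FORCE]. ROWS is JSON, a list of rows, each a list of 7 numbers: the turn, a rotation vector about the tool's x, y, z in degrees, then the shift along the tool's x, y, z in cm, then the opening, from 0 (shut) to 1 (fully open). A call has 1 to 20 rows; each row shifts and turns the commanded pose from where the row before left it, along the tool's axes as they then stand; what a row does not reach is not made up. A row lasts 1/8 s, in which the tool goes at most 62.5 mm and 10.7 degrees, less where a joint would pass 70% of its speed; a pose out of reach is approached as far as the arm can. A call with a gripper value outside its range is refused whole. The fingers move at their own pace and stop on an object; FORCE is the grip in N (left out, the last holds). Time passes only in rows, so rows that do not move let the fingers close. It gives the time, the measured TCP pose, the force and the opening at its end, in the units of the state.
- arm.state(): the state, without advancing time (a new reading comes with each control period).
- optics.grab_frame(name): name is "scene" or "top" or "wrist"; returns (picture, depth): 480x640x3 uint8, red, green, blue; 480x640 float32, m along the optical axis (not along the pixel's ray), 0 where there is no reading.
- optics.get_calibration(name): a dict with "vertical_fov" (degrees; the focal length in pixels is half the picture's height over the tangent of half this angle, whatever the lens; pixels are square), "cx", "cy" (the principal point, pixels), "dist_coeffs" ([k1, k2, p1, p2, k3] as OpenCV has them; the pictures are not rectified), "T" (4x4, takes a point from camera to world coordinates). Camera axes: x right, y up, looking along -z (the intrinsics and any distortion apply to the point x, -y, -z); pixel columns grow to the right and rows downward; lengths in m; the calibration is good to about 2 mm. A picture is of the moment at which its call begins: read the wrist's pose just before it. get_calibration takes no time and is no camera call; for the wrist camera it gives the pose at the moment of the call.
- arm.finish_job(): hands the job in, once; it reports no verdict.
Trained networks look in the newest picture that a camera, given by its name, has taken for a name from the list of things; names that differ only in an ending like _2 or _b are one class to them, and where a whole thing is asked for, a point or a joint stands for the part that bears it (a point fixed in the world has none). Each returns a list of dicts, best first, with "confidence" (0 to 1); they miss things now and then, are a little off and sometimes report something else, mostly with a low value. They report only what shows in the picture. A call takes as long as a camera call. They do not tell look-alikes from the thing itself.
- optics.spot_in(camera, name): "point" ([x, y, z] in m, in the coordinates of the camera as it stood for that picture, good to about 4 mm: the middle of the surface that is visible of it).
- optics.tip_of(camera, name): "point" ([x, y, z] in m, in the coordinates of the camera as it stood for that picture, good to about 4 mm: a listed point, or the origin of a listed thing).
The state is a dict: "clock": time; "qpos": joint angles; "dq": joint speeds; "effort": joint torques, N m; "tcp_pos": TCP position; "orientation": TCP orientation; "wrist_force": force on the tool from outside, world axes, zero at the start; "moment": the same for the moment, N m; "grip_width": finger opening in m.
Only numpy, scipy, OpenCV 4.12 (cv2) and the standard library are available. Lean on these libraries where they do the work, as an engineer would, in place of code of your own. Each camera call takes 0.05 s, during which the arm holds its last target.

### The job

Set up the pink granite block for its cut on the rock saw: with the fingertips, push it along the carriage until its long sawn face lies flat against the grey fence and its sawn end is right up against the red length stop, then take the hand away. Only push it, never pick it up, and leave the other loose things where they are.

Things in the scene. Friction and masses are not known exactly. Their poses are not given: they have to be found in the camera images.
- saw: Rock trim saw, off, immovable. Origin: on the bench under its middle; +x from its front to the fence, +y left along the fence. Locked level aluminium carriage, top at z = 0.135, x -0.150 to 0.070, y -0.210 to 0.175. Grey fence bar along its far edge: face at x = 0.070, 32 mm high. Behind it, at y -0.145 to -0.11, blade and yellow guard to z = 0.205. Ball knob at (-0.130, -0.185), to z = 0.177.
- stop: Red length stop clamped immovably at the fence's right (-y) end: a plate 12 mm thick, standing 45 mm out from the fence, 30 mm high; clamp and thumbscrew above the fence to 64 mm over the carriage. Origin: corner of fence face, stop face and carriage top. Axes as the saw's: fence face is x = 0, stop face is y = 0; the block belongs at x < 0, y > 0.
- block: Pink granite block on the carriage, 90 (x) x 105 (y) x 36 mm high, 0.7 to 0.95 kg; sliding it takes 4 to 7 N. Origin: centre of the underside. Sawn flat but for the darker, slightly bulging rough end at +y. Face x = 0.045 is the long sawn face for the fence, end y = -0.0525 the sawn end for the stop. Starts turned at most 0.4 rad from the saw's axes, rough end always to the left.
- block_corner (a point): Lower corner of the granite block between the long sawn face (+x) and the sawn end (-y): (0.045, -0.0525, 0) in the block's frame.
- offcut: Loose thin pink offcut slab 50 x 34 x 9 mm lying at the left end of the carriage; leave alone. Origin: centre of its underside.
- core: Grey drill core standing upright on the bench, 48 mm diameter, 92 mm high; leave alone. Origin: centre of its underside.
- beaker: Empty white plastic cup on the bench, 72 mm across, 95 mm high; leave alone. Origin: centre of its underside.
- brush_pot: White pot 68 mm across and 90 mm high with three brushes standing in it, 230 mm high in all, on the bench; leave alone. Origin: centre of its underside.
- specimen: Dark green rough rock about 100 x 85 x 65 mm on the bench; leave alone. Origin: centre of its underside.
- mount: Amber resin mount, a disc 30 mm across and 18 mm high, on the bench; leave alone. Origin: centre of its underside.
- caliper: Steel slide caliper 230 mm long and 10 mm thick lying flat on the bench left of the saw; leave alone. Origin: under the middle of its beam, x along the beam.
Mind the look-alikes: they are no part of the job. What is shaped like the block but green or purple is not meant.

How it is judged (in metres and radians):
At the end, for the whole second after the job is handed in: The block lies flat on the carriage and at rest, its long sawn face along the fence within 0.03 rad, and its corner within 3 mm of both the fence's face and the stop's face (x of block_corner in the frame of stop between -0.003 and 0.003 m and y of block_corner in the frame of stop between -0.003 and 0.003 m and z of block_corner in the frame of stop between -0.003 and 0.003 m and angle between the y axis of block and the y axis of stop, either way round below 0.03 rad and angle between block's own z axis and vertical below 0.03 rad and linear speed of block below 0.01 m/s); the robot touches nothing.
It fails at once if the granite block is lifted or tipped (height (world z) of block above 0.143 m or angle between block's own z axis and vertical above 0.15 rad).
It fails at once if the offcut on the carriage is moved more than 12 mm (distance of offcut from where it was at the start of the episode above 0.012 m).
It fails at once if a loose thing on the bench is moved more than 20 mm (distance of any of core, beaker, brush_pot, specimen, mount, caliper from where it was at the start of the episode above 0.02 m).
It also fails if it takes over 64 s, if anything falls off the work surface, if the arm or the gripper's body presses on something with over 40 N, if the wrist force passes 120 N, or if a joint passes its speed limit or range.

## Working session

There is one attempt and no reset: what is moved stays moved. The work goes in short steps, Python scripts to look and compute and a shell command to move; the robot and the scene stay as the last step left them, time stands still between calls to the robot, and variables do not carry over. Pictures are saved under pics/ and viewed, and the job is handed in when it is done.

```bash
ls; mkdir -p pics; cat > h.py <<'E'
import numpy as np, cv2
from rig import arm, optics
def K(n):
    c=optics.get_calibration(n); f=240/np.tan(np.radians(c['vertical_fov'])/2)
    return np.array([[f,0,c['cx']],[0,f,c['cy']],[0,0,1]]),np.array(c['dist_coeffs'],float),np.array(c['T'])
def w(T,p): return (T@np.r_[p,1])[:3]
def cloud(n,depth):
    k,d,T=K(n); v,u=np.mgrid[0:480,0:640]
    q=cv2.undistortPoints(np.stack([u,v],-1).reshape(-1,1,2).astype(np.float64),k,d).reshape(480,640,2)
    P=np.stack([q[...,0]*depth,-q[...,1]*depth,-depth],-1)
    return P@T[:3,:3].T+T[:3,3]
def proj(n,P):
    k,d,T=K(n); c=(np.atleast_2d(P)-T[:3,3])@T[:3,:3]
    return cv2.projectPoints((c*[1,-1,-1]).reshape(-1,1,3),np.zeros(3),np.zeros(3),k,d)[0].reshape(-1,2)
def save(f,im): cv2.imwrite('pics/'+f,im[...,::-1])
E
python3 - <<'E'
from h import *
for n in ['scene','top']:
    im,d=optics.grab_frame(n); save(n+'0.png',im); np.savez(n+'0.npz',im=im,d=d)
    k,dd,T=K(n)
    for o in ['saw','stop','block','block_corner','offcut','core','beaker','brush_pot','specimen','mount','caliper']:
        for r in optics.tip_of(n,o): print(n,o,round(r['confidence'],2),w(T,r['point']).round(3))
print(arm.state())
E
```

```text
pics
scene saw 0.71 [0.567 0.034 0.001]
scene stop 0.9 [ 0.634 -0.127  0.136]
scene stop 0.3 [ 0.445  0.535 -0.001]
scene block 0.83 [ 0.518 -0.001  0.134]
scene block 0.76 [ 0.631  0.373 -0.003]
scene block 0.73 [ 0.54  -0.061  0.138]
scene block 0.65 [ 0.264 -0.208 -0.003]
scene block 0.56 [ 0.417 -0.296  0.002]
scene block_corner 0.75 [ 0.542 -0.063  0.134]
scene block_corner 0.66 [0.592 0.434 0.003]
scene block_corner 0.63 [ 0.333 -0.213 -0.005]
scene block_corner 0.61 [ 0.487 -0.278  0.   ]
scene offcut 0.52 [0.585 0.188 0.134]
scene core 0.73 [0.514 0.45  0.001]
scene beaker 0.62 [ 0.454 -0.493 -0.002]
scene brush_pot 0.78 [ 0.518 -0.587 -0.003]
scene brush_pot 0.61 [0.517 0.    0.134]
scene specimen 0.75 [0.357 0.42  0.001]
scene mount 0.44 [ 0.341 -0.404  0.006]
scene caliper 0.72 [ 0.446  0.532 -0.004]
scene caliper 0.31 [0.515 0.45  0.002]
scene caliper 0.19 [ 0.34  -0.403  0.004]
top saw 0.74 [0.574 0.031 0.003]
top saw 0.33 [ 0.522 -0.592  0.001]
top stop 0.62 [ 0.642 -0.125  0.132]
top block 0.89 [ 0.266 -0.212  0.001]
top block 0.82 [0.521 0.002 0.132]
top block 0.77 [ 
[... 733 characters left out ...]
01, -2.23737963e-04,
        7.79629794e+01, -6.93355000e+00]), 'dq': array([-0.02101051, -0.03994167,  0.04409377, -0.09574378, -0.00463234,
       -0.05768821]), 'effort': array([-7.63734570e-04, -4.16681957e+01, -2.46094090e+01, -1.47309629e-04,
        3.45103608e-04, -1.18885477e-06]), 'tcp_pos': array([0.14270822, 0.55703403, 0.23932479]), 'orientation': array([[ 2.48147917e-01,  3.03804956e-05, -9.68722153e-01],
       [ 9.68722151e-01,  6.74028050e-05,  2.48147918e-01],
       [ 7.28334471e-05, -9.99999997e-01, -1.27043934e-05]]), 'wrist_force': array([-0.20571197,  0.7717285 ,  1.01100153]), 'moment': array([-0.058364  , -0.01863441, -0.01318112]), 'grip_width': 0.08554245229850045}
```

View images.

View pics/scene0.png

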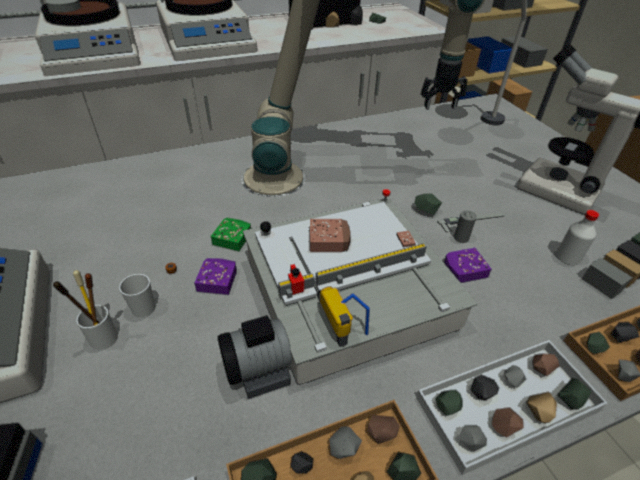

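View pics/top0.png

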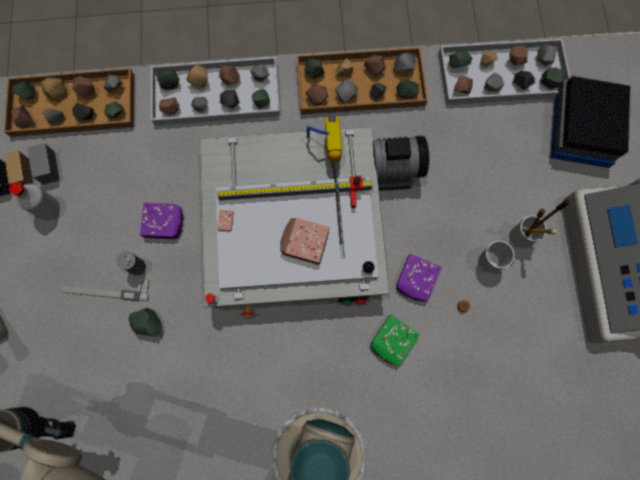

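Block-shaped candidates in the top view are pink at (305,240), purple at (160,220) and (418,278), and green at (395,340). Only the pink one lies on the carriage and has the described colour. I'll confirm it in a crop and measure it.

```bash
python3 - <<'E'
from h import *
z=np.load('top0.npz'); im,d=z['im'],z['d']
save('crop0.png',cv2.resize(im[120:310,190:400],None,fx=3,fy=3,interpolation=cv2.INTER_CUBIC))
W=cloud('top',d)
# carriage plane / saw top cloud
sub=W[120:310,190:400].reshape(-1,3)
h,e=np.histogram(sub[:,2],bins=np.arange(0,.3,.01)); print(dict(zip(e.round(2),h)))
hsv=cv2.cvtColor(im,cv2.COLOR_RGB2HSV)
# block top
m=(abs(W[...,2]-.171)<.006); m[:, :270]=0; m[:,332:]=0; m[:215]=0; m[270:]=0
n,l,s,c=cv2.connectedComponentsWithStats(m.astype(np.uint8)); i=1+np.argmax(s[1:,4]); b=W[l==i]
print(s[i],b.mean(0)); r=cv2.minAreaRect(b[:,:2].astype(np.float32)*1000);print(r,cv2.boxPoints(r))
# red
for n in ['top']:
    R=(im[...,0]>130)&(im[...,1]<60)&(im[...,2]<60); R[:, :330]=0;R[:170]=0;R[215:]=0;R[:,380:]=0
    p=W[R]; print(len(p),p.min(0),p.max(0),np.unique(np.argwhere(R)[:,0])[[0,-1]])
    Y=(im[...,0]>130)&(im[...,1]>100)&(im[...,2]<80); Y[:175]=0;Y[200:]=0
    p=W[Y]; A=np.polyfit(p[:,1],p[:,0],1); print('tape',len(p),A,np.median(p[:,2]),p.min(0),p.max(0))
E
```

```text
{np.float64(0.0): np.int64(4082), np.float64(0.01): np.int64(49), np.float64(0.02): np.int64(103), np.float64(0.03): np.int64(255), np.float64(0.04): np.int64(93), np.float64(0.05): np.int64(85), np.float64(0.06): np.int64(98), np.float64(0.07): np.int64(90), np.float64(0.08): np.int64(129), np.float64(0.09): np.int64(49), np.float64(0.1): np.int64(474), np.float64(0.11): np.int64(12396), np.float64(0.12): np.int64(1612), np.float64(0.13): np.int64(11380), np.float64(0.14): np.int64(937), np.float64(0.15): np.int64(449), np.float64(0.16): np.int64(1812), np.float64(0.17): np.int64(1265), np.float64(0.18): np.int64(88), np.float64(0.19): np.int64(180), np.float64(0.2): np.int64(428), np.float64(0.21): np.int64(32), np.float64(0.22): np.int64(1), np.float64(0.23): np.int64(0), np.float64(0.24): np.int64(0), np.float64(0.25): np.int64(0), np.float64(0.26): np.int64(0), np.float64(0.27): np.int64(0), np.float64(0.28): np.int64(0)}
[ 280  218   49   45 1508] [ 0.51618991 -0.00363901  0.17075071]
((517.7976684570312, -1.6480178833007812), (102.71835327148438, 91.38751983642578), 69.67745208740234) [[457.11096  -33.940544]
 [542.8098   -65.67986 ]
 [578.4844    30.644508]
 [492.78552   62.383827]]
97 [ 0.59356529 -0.15320398  0.15965425] [ 0.66125561 -0.1255454   0.18468968] [176 204]
tape 501 [0.15576652 0.64187006] 0.1672238405051425 [ 0.2058713  -0.17819755  0.05464269] [0.78363231 0.78104703 1.41988081]
```

View pics/crop0.png

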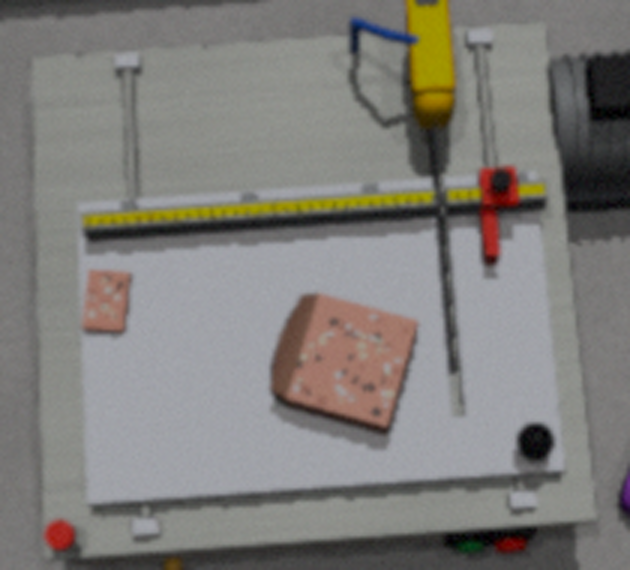

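The crop confirms it: the pink block lies on the carriage with its darker rough end to the left, around crop (285,350), and the red stop is at crop (490,230). Next I fit the fence and carriage direction.

```bash
python3 - <<'E'
from h import *
for n in ['top','scene']:
    z=np.load(n+'0.npz'); im,d=z['im'],z['d']; W=cloud(n,d)
    box=(W[...,0]>.35)&(W[...,0]<.7)&(W[...,1]>-.25)&(W[...,1]<.3)
    I=im.astype(int)
    Y=box&(I[...,0]>100)&(I[...,1]>80)&(I[...,2]<70)&(abs(W[...,2]-.167)<.006)
    p=W[Y]; 
    q=cv2.fitLine(p[:,:2].astype(np.float32),cv2.DIST_HUBER,0,.001,.001).ravel()
    dr=q[:2]*np.sign(q[1]); print(n,'tape',len(p),'yaw',np.degrees(np.arctan2(-dr[0],dr[1])),'pt',q[2:],p[:,1].min(),p[:,1].max())
    # fence top points
    s=np.array([dr[1],-dr[0]])  # saw x
    for zz,tol,lab in [(.167,.004,'fencetop'),(.135,.004,'carr')]:
        m=box&(abs(W[...,2]-zz)<tol); P=W[m][:,:2]; a=(P-q[2:])@s; t=(P-q[2:])@dr
        k=(abs(a)<.03) if lab=='fencetop' else np.ones(len(a),bool)
        print(lab,np.percentile(a[k],[1,5,50,95,99]).round(4),np.percentile(t[k],[.5,2,98,99.5]).round(4))
    m=box&(W[...,2]>.14)&(I[...,0]>110)&(I[...,1]<60)&(I[...,2]<60); P=W[m]
    a=(P[:,:2]-q[2:])@s; t=(P[:,:2]-q[2:])@dr
    lo=a<-.014; print('red',m.sum(),lo.sum(),'plate t',np.sort(t[lo])[[0,2,-3,-1]].round(4),'a',np.sort(a)[[0,2]].round(4),P[lo][:,2].max(), 'xy of t max', (q[2:]+s*(-.03)+dr*np.sort(t[lo])[-3]).round(4))
E
```

```text
top tape 491 yaw -0.14478385 pt [0.6467084  0.07798499] -0.17819755059263143 0.19723178786872897
fencetop [-0.0253 -0.0079 -0.0006  0.0075  0.0085] [-0.2558 -0.2485  0.1146  0.121 ]
carr [-0.2258 -0.2187 -0.1176 -0.0082  0.0261] [-0.2523 -0.2477  0.1253  0.13  ]
red 183 125 plate t [-0.2236 -0.2144  0.1584  0.159 ] a [-0.2628 -0.2619] 0.18405942378128604 xy of t max [0.6171 0.2365]
scene tape 409 yaw -0.06743195 pt [ 0.6465295  -0.00805778] -0.17743395933082212 0.19765835636303308
fencetop [-0.0093 -0.0075  0.0016  0.0085  0.0151] [-0.1712 -0.1669  0.2008  0.2074]
carr [-0.2262 -0.2169 -0.0995  0.0229  0.0275] [-0.1671 -0.1635  0.2089  0.2156]
red 137 40 plate t [-0.1367 -0.1276  0.2433  0.2459] a [-0.2579 -0.255 ] 0.17484559392295507 xy of t max [0.6168 0.2353]
```

Saw axes are parallel to the world's (yaw about 0°). The fence face is at x≈0.639, the stop face at y≈-0.126, and the block's yaw is about -20°. I'll bring the half-open hand in front of the near face.

```bash
python3 -m creep '[[0,-7.2,0,0,0,0,0.5],[0,-7.2,0,0,0,0,0.5],[0,0,0,-3.9,0,-2,0.5],[0,0,0,-3.9,0,-2,0.5],[0,0,0,-3.9,0,-2,0.5],[0,0,0,-3.9,0,-2,0.5],[0,0,0,-3.9,0,-2,0.5],[0,0,0,-3.9,0,-2,0.5],[0,0,0,-3.9,0,-2,0.5],[0,0,0,-3.9,0,-2,0.5],[0,0,0,-3.9,0,-2,0.5],[0,0,0,-3.9,0,-2,0.5],[0,0,0,-3.9,0,-2,0.5],[0,0,0,-3.9,0,-2,0.5],[0,0,0,-3.9,0,-2,0.5],[0,0,0,-3.9,0,-2,0.5]]' 20; python3 - <<'E'
from h import *
s=arm.state(); print(s['tcp_pos'],s['orientation'].round(3))
E
```

```text
clock: 3.2
tcp_pos: [0.4236, 0.0098, 0.2395]
orientation: [[-0.0, 0.001, -1.0], [1.0, 0.0, -0.0], [0.0, -1.0, -0.001]]
wrist_force: [1.5, -0.5, -0.7]
grip_width: 0.0425
[0.42357139 0.0097982  0.23954002] [[-0.     0.001 -1.   ]
 [ 1.     0.    -0.   ]
 [ 0.    -1.    -0.001]]
```

Lower to z≈0.152, check, and look.

```bash
python3 -m creep '[[0,0,0,0,3,0,0.5],[0,0,0,0,3,0,0.5],[0,0,0,0,2,0,0.5],[0,0,0,0,0.7,0,0.5],[0,0,0,0,0,0,0.5]]'; python3 - <<'E'
from h import *
im,d=optics.grab_frame('wrist'); save('wr1.png',im)
im,d=optics.grab_frame('top'); save('t1.png',cv2.resize(im[120:310,190:400],None,fx=3,fy=3))
E
```

```text
clock: 3.82
tcp_pos: [0.4231, 0.0112, 0.1524]
orientation: [[-0.001, -0.0, -1.0], [1.0, 0.0, -0.001], [0.0, -1.0, 0.0]]
wrist_force: [0.1, -0.2, 0.7]
grip_width: 0.0426
```

View pics/wr1.png

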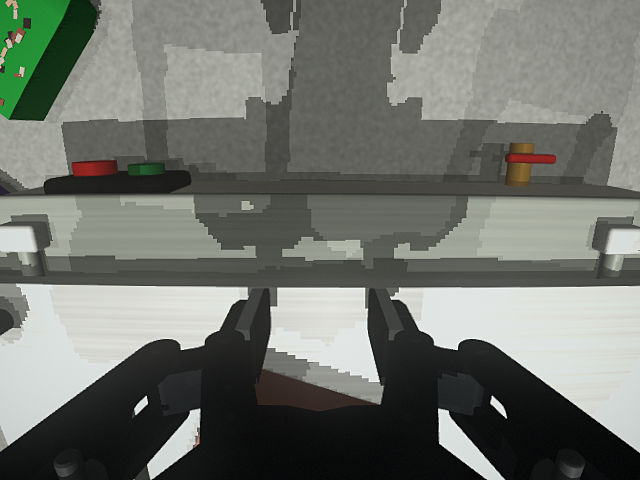

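View pics/t1.png

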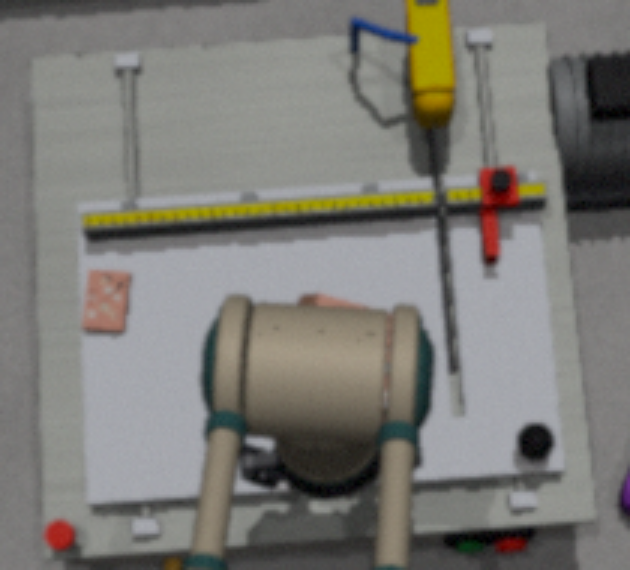

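The wrist view shows both fingertips clear of the carriage, with the block's near face at the bottom centre (320,390). Now I push forward toward the fence.

```bash
python3 -m creep '[[0,0,0,0,0,-1.5,0.5],[0,0,0,0,0,-0.8,0.5],[0,0,0,0,0,-0.8,0.5],[0,0,0,0,0,-0.8,0.5],[0,0,0,0,0,-0.8,0.5],[0,0,0,0,0,-0.8,0.5],[0,0,0,0,0,-0.8,0.5],[0,0,0,0,0,-0.8,0.5],[0,0,0,0,0,-0.8,0.5],[0,0,0,0,0,-0.8,0.5],[0,0,0,0,0,-0.8,0.5],[0,0,0,0,0,0,0.5]]'; python3 - <<'E'
from h import *
for n in ['scene','top','wrist']:
  im,d=optics.grab_frame(n); np.savez(n+'2.npz',im=im,d=d)
  if n=='scene': save('s2.png',cv2.resize(im[190:320,230:450],None,fx=3,fy=3))
  if n=='top': save('t2.png',cv2.resize(im[120:310,190:400],None,fx=3,fy=3))
E
```

```text
clock: 5.42
tcp_pos: [0.5157, 0.0109, 0.1517]
orientation: [[-0.001, -0.007, -1.0], [1.0, -0.001, -0.001], [-0.001, -1.0, 0.007]]
wrist_force: [-4.2, -1.9, 2.5]
grip_width: 0.0429
```

View pics/s2.png

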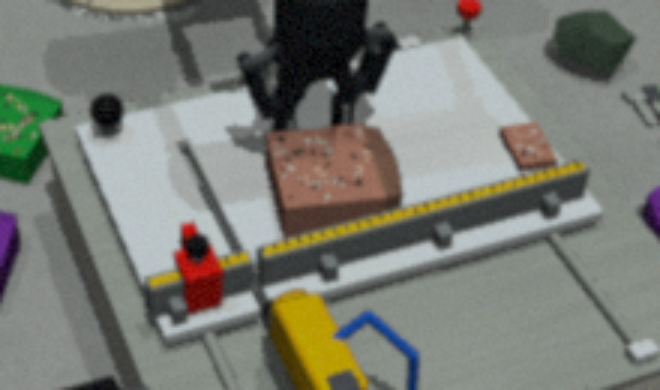

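The block is now square to the fence with a small gap. I continue gently until it touches.

```bash
python3 -m creep '[[0,0,0,0,0,-0.7,0.5],[0,0,0,0,0,-0.7,0.5],[0,0,0,0,0,-0.4,0.5],[0,0,0,0,0,-0.1,0.5],[0,0,0,0,0,0,0.5]]'; python3 -m creep '[[0,0,0,0,0,-0.2,0.5],[0,0,0,0,0,-0.1,0.5],[0,0,0,0,0,0,0.5]]'
```

```text
clock: 6.2
tcp_pos: [0.529, 0.0108, 0.1516]
orientation: [[-0.0, -0.018, -1.0], [1.0, -0.001, -0.0], [-0.001, -1.0, 0.018]]
wrist_force: [-16.7, -1.7, 11.9]
grip_width: 0.0426
clock: 6.58
tcp_pos: [0.529, 0.0108, 0.1516]
orientation: [[-0.0, -0.024, -1.0], [1.0, -0.001, 0.0], [-0.001, -1.0, 0.024]]
wrist_force: [-21.6, -1.8, 15.9]
grip_width: 0.0427
```

Contact with the fence: 21 N and no further motion. I back off and look.

```bash
python3 -m creep '[[0,0,0,0,0,1,0.5],[0,0,0,0,0,2,0.5],[0,0,0,0,-3,1,0.3],[0,0,0,0,-3,0,0],[0,0,0,2.5,0,0,0],[0,0,0,3,0,0,0],[0,0,0,3,0,0,0],[0,0,0,3,0,0,0],[0,0,0,0,0,0,0]]'; cat > look.py <<'E'
import sys
from h import *
t=sys.argv[1]
im,d=optics.grab_frame('scene'); save('s%s.png'%t,cv2.resize(im[190:320,230:450],None,fx=3,fy=3))
im,d=optics.grab_frame('top'); save('t%s.png'%t,cv2.resize(im[120:310,190:400],None,fx=3,fy=3))
W=cloud('top',d); hsv=cv2.cvtColor(im,cv2.COLOR_RGB2HSV)
m=(abs(W[...,2]-.171)<.006)&(W[...,0]>.5)&(W[...,0]<.645)&(W[...,1]>-.2)&(W[...,1]<.14)&(im[...,0]>im[...,2]*1.25)&(im[...,0]<im[...,2]*3)
n,l,s,c=cv2.connectedComponentsWithStats(m.astype(np.uint8)); i=1+np.argmax(s[1:,4]); b=W[l==i]
print(s[i],np.percentile(b[:,:2],[1,99],axis=0).round(4))
r=cv2.minAreaRect(b[:,:2].astype(np.float32)*1000);print(r,cv2.boxPoints(r).round(1).tolist())
for n in ['top','scene']:
    T=K(n)[2]
    for o in ['block_corner','stop','block','offcut']:
        print(n,o,[(round(r['confidence'],2),w(T,r['point']).round(4).tolist()) for r in optics.tip_of(n,o) if w(T,r['point'])[2]>.1])
print(arm.state()['tcp_pos'],arm.state()['clock'])
E
python3 look.py 3
```

```text
clock: 7.7
tcp_pos: [0.5005, 0.1279, 0.2123]
orientation: [[-0.003, 0.001, -1.0], [1.0, 0.001, -0.003], [0.001, -1.0, -0.001]]
wrist_force: [0.4, -0.7, 0.3]
grip_width: 0.0002
[276 190  10  38 218] [[0.5528 0.0338]
 [0.642  0.0578]]
((597.8992919921875, 46.110809326171875), (19.244091033935547, 91.93509674072266), 81.2369384765625) [[551.0, 43.599998474121094], [641.9000244140625, 29.600000381469727], [644.7999877929688, 48.599998474121094], [553.9000244140625, 62.599998474121094]]
top block_corner [(0.74, [0.6252, -0.0516, 0.137])]
top stop [(0.71, [0.6411, -0.1245, 0.1323]), (0.37, [0.6244, -0.052, 0.1337])]
top block [(0.79, [0.5932, 0.0109, 0.1354])]
top offcut []
scene block_corner [(0.68, [0.6247, -0.0479, 0.1328])]
scene stop [(0.76, [0.6331, -0.1284, 0.1365])]
scene block [(0.59, [0.5899, 0.0071, 0.1348])]
scene offcut [(0.78, [0.584, 0.1846, 0.1357])]
[0.50005817 0.12572947 0.21234925] 8.2
```

View pics/s3.png

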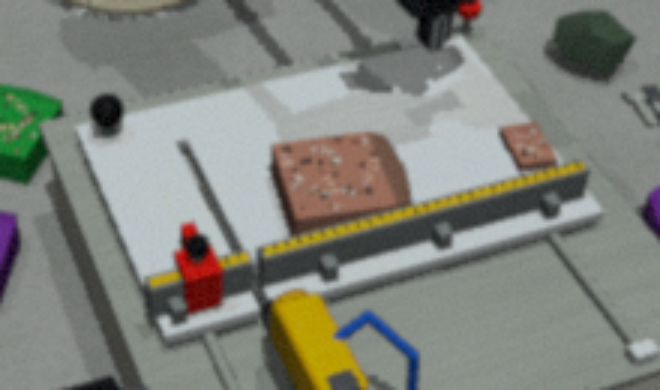

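View pics/t3.png

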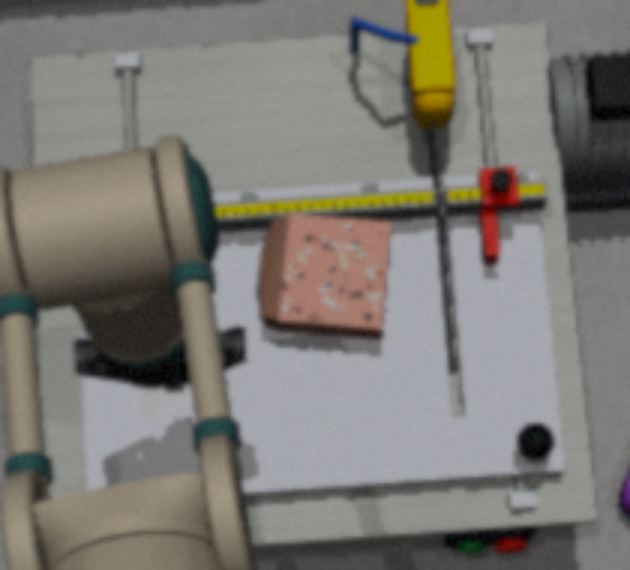

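The block still sits about 8° clockwise: its left end touches the fence while the corner is about 14 mm off. So I push with shut fingers near the right end of the near face to swing it flush.

```bash
python3 -m creep '[[0,0,0,-4,0,0.5,0],[0,0,0,-4,0,0,0],[0,0,0,-4,0,0,0],[0,0,0,-2.6,0,0,0],[0,0,0,0,3,0,0],[0,0,0,0,2.6,0,0],[0,0,0,0,0,-1.5,0],[0,0,0,0,0,-1,0],[0,0,0,0,0,-0.7,0],[0,0,0,0,0,-0.5,0],[0,0,0,0,0,0,0]]';python3 -m creep '[[0,0,0,0,0,-0.3,0],[0,0,0,0,0,-0.3,0],[0,0,0,0,0,0,0]]'
```

```text
clock: 9.57
tcp_pos: [0.5275, -0.0198, 0.1569]
orientation: [[-0.001, -0.01, -1.0], [1.0, -0.001, -0.001], [-0.001, -1.0, 0.01]]
wrist_force: [-10.9, -1.0, 8.4]
grip_width: 0.0001
clock: 9.95
tcp_pos: [0.5277, -0.0199, 0.1569]
orientation: [[-0.002, -0.022, -1.0], [1.0, -0.001, -0.002], [-0.001, -1.0, 0.022]]
wrist_force: [-22.7, -2.2, 16.7]
grip_width: -0.0003
```

```bash
python3 -m creep '[[0,0,0,0,0,1,0],[0,0,0,0,0,3,0],[0,0,0,0,-3,4,0],[0,0,0,0,-4,4,0],[0,0,0,5,-4,2,0],[0,0,0,5,0,0,0],[0,0,0,5,0,0,0],[0,0,0,0,0,0,0]]'; python3 - <<'E'
from h import *
for n,a,b,c,e in [('scene',220,310,310,410),('top',175,245,260,390)]:
  im,d=optics.grab_frame(n); np.savez(n+'4.npz',im=im,d=d); save(n[0]+'4.png',cv2.resize(im[a:b,c-0:e],None,fx=6,fy=6,interpolation=cv2.INTER_CUBIC))
E
```

```text
clock: 10.95
tcp_pos: [0.3997, 0.1298, 0.2647]
orientation: [[-0.006, 0.003, -1.0], [1.0, 0.002, -0.006], [0.002, -1.0, -0.003]]
wrist_force: [-0.8, -1.2, 0.6]
grip_width: 0.0
```

View pics/s4.png

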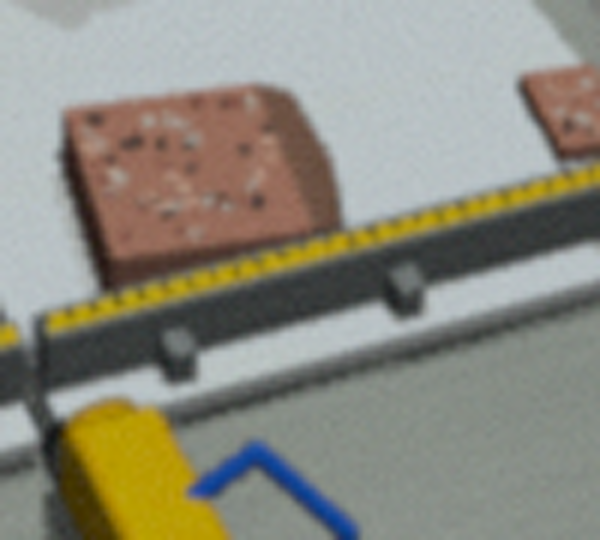

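View pics/t4.png

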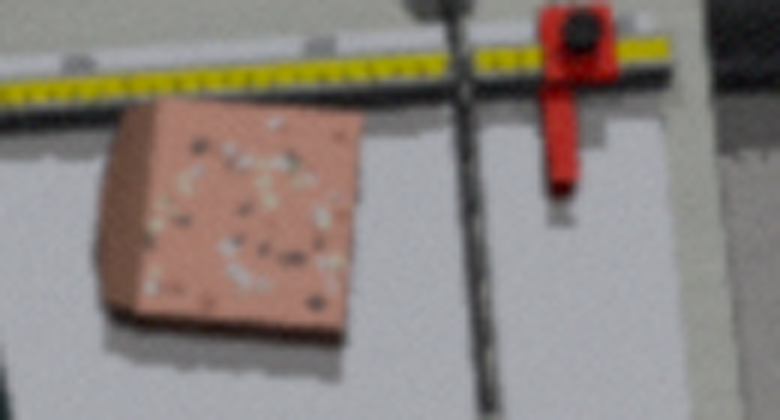

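The top crop shows the block's left end against the fence at (150,100), while the corner at (360,115) still stands off a few degrees. The hand was pressing down about 16 N, which raised the friction. I push again farther right with upward relief.

```bash
python3 -m creep '[[0,0,0,-4,0,-2.5,0],[0,0,0,-4,0,-2.5,0],[0,0,0,-4,0,-2.5,0],[0,0,0,-3.8,0,-2.5,0],[0,0,0,0,4,0,0],[0,0,0,0,4,0,0],[0,0,0,0,2.7,0,0],[0,0,0,0,0,-1,0],[0,0,0,0,0,-1,0],[0,0,0,0,0,-0.5,0],[0,0,0,0,0,0,0]]';python3 -m creep '[[0,0,0,0,-0.2,-0.3,0],[0,0,0,0,-0.2,-0.3,0],[0,0,0,0,0,0,0]]'
```

```text
clock: 12.42
tcp_pos: [0.5255, -0.0313, 0.1575]
orientation: [[-0.001, 0.002, -1.0], [1.0, -0.0, -0.001], [-0.0, -1.0, -0.002]]
wrist_force: [0.4, -0.4, 0.4]
grip_width: -0.0001
clock: 12.8
tcp_pos: [0.5296, -0.0314, 0.1604]
orientation: [[-0.001, -0.002, -1.0], [1.0, -0.0, -0.001], [-0.0, -1.0, 0.002]]
wrist_force: [-2.8, -1.8, 0.1]
grip_width: -0.0001
```

```bash
python3 -m creep '[[0,0,0,0,-0.05,-0.3,0],[0,0,0,0,0,-0.3,0],[0,0,0,0,0,0,0]]';python3 -m creep '[[0,0,0,0,-0.1,-0.3,0],[0,0,0,0,-0.1,-0.2,0],[0,0,0,0,0,0,0]]'
```

```text
clock: 13.18
tcp_pos: [0.5314, -0.0325, 0.1604]
orientation: [[-0.001, -0.011, -1.0], [1.0, -0.003, -0.001], [-0.003, -1.0, 0.011]]
wrist_force: [-11.8, -4.8, 3.5]
grip_width: -0.0
clock: 13.55
tcp_pos: [0.5367, -0.0334, 0.1617]
orientation: [[-0.001, -0.011, -1.0], [1.0, -0.004, -0.001], [-0.004, -1.0, 0.011]]
wrist_force: [-10.5, -8.0, -1.1]
grip_width: 0.0
```

```bash
python3 -m creep '[[0,0,0,0,-0.05,-0.2,0],[0,0,0,0,0,-0.2,0],[0,0,0,0,0,0,0]]'; python3 -m creep '[[0,0,0,0,-0.05,-0.2,0],[0,0,0,0,0,-0.2,0],[0,0,0,0,0,0,0]]'
```

```text
clock: 13.92
tcp_pos: [0.5374, -0.0341, 0.1617]
orientation: [[-0.002, -0.018, -1.0], [1.0, -0.006, -0.002], [-0.006, -1.0, 0.018]]
wrist_force: [-15.8, -10.1, 1.6]
grip_width: -0.0003
clock: 14.3
tcp_pos: [0.5375, -0.034, 0.1618]
orientation: [[-0.002, -0.026, -1.0], [1.0, -0.006, -0.002], [-0.006, -1.0, 0.026]]
wrist_force: [-23.4, -10.2, 4.8]
grip_width: -0.0
```

It stopped at x 0.5375, which matches the face being flush. I retreat, look, and go to the left side to push along the fence.

```bash
python3 -m creep '[[0,0,0,0,0,1,0],[0,0,0,0,0,2,0],[0,0,0,0,-3,1,0],[0,0,0,0,-3,1,0],[0,0,0,4.8,0,0,0],[0,0,0,4.8,0,0,0],[0,0,0,4.8,0,0,0],[0,0,0,0,0,0,0]]'; python3 look.py 5
```

```text
clock: 15.3
tcp_pos: [0.5006, 0.1164, 0.225]
orientation: [[-0.005, 0.004, -1.0], [1.0, 0.003, -0.005], [0.003, -1.0, -0.004]]
wrist_force: [-0.2, -1.5, 1.0]
grip_width: -0.0005
[278 190  11  38 232] [[0.5512 0.0315]
 [0.6437 0.0536]]
((597.756591796875, 41.996192932128906), (23.815874099731445, 93.95716857910156), 84.77642059326172) [[549.9000244140625, 34.400001525878906], [643.5, 25.899999618530273], [645.5999755859375, 49.599998474121094], [552.0999755859375, 58.099998474121094]]
top block_corner []
top stop [(0.65, [0.64, -0.1279, 0.1338])]
top block [(0.7, [0.5975, 0.0065, 0.138])]
top offcut [(0.44, [0.5877, 0.1856, 0.1378])]
scene block_corner [(0.61, [0.6366, -0.0431, 0.1356])]
scene stop []
scene block [(0.55, [0.5961, 0.0021, 0.1334])]
scene offcut [(0.73, [0.5842, 0.1867, 0.1357]), (0.72, [0.6362, -0.1264, 0.1383])]
[0.49948163 0.11215044 0.22409357] 15.8
```

View pics/t5.png

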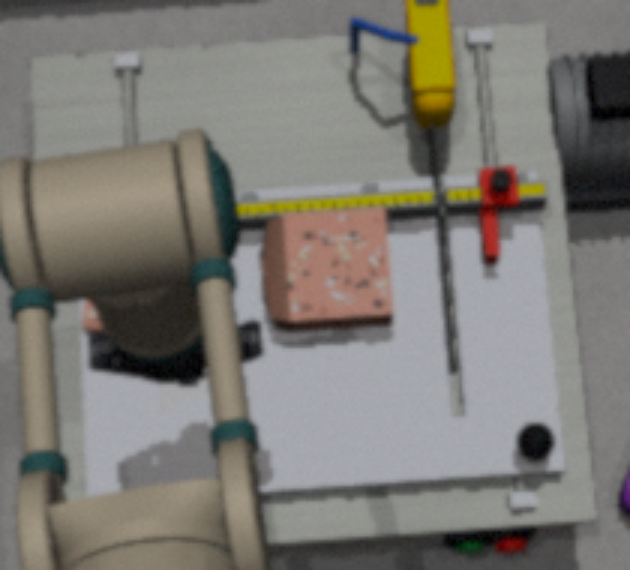

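View pics/s5.png

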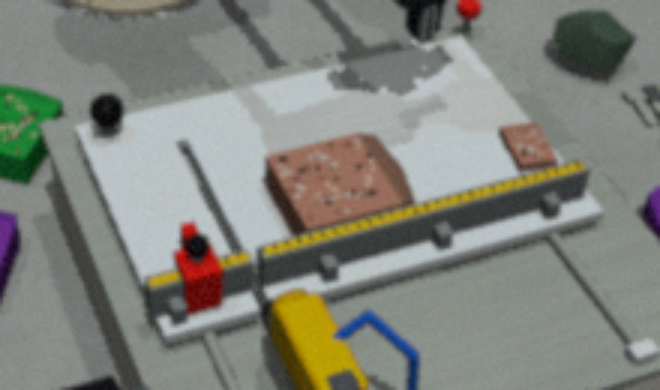

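It's flush now: the top edge runs parallel to the tape. Corner at y≈-0.046, so about 80 mm to go. I lower to the left of the rough end and push to the right.

```bash
python3 -m creep '[[0,0,0,0,0,-3,0],[0,0,0,0,0,-3,0],[0,0,0,0,0,-2.8,0],[0,0,0,0,3,0,0],[0,0,0,0,3,0,0],[0,0,0,0,0.6,0,0],[0,0,0,-1.5,0,0,0],[0,0,0,-0.8,0,0,0],[0,0,0,-0.8,0,0,0],[0,0,0,-0.8,0,0,0],[0,0,0,-0.8,0,0,0],[0,0,0,-0.8,0,0,0],[0,0,0,-0.8,0,0,0],[0,0,0,-0.8,0,0,0],[0,0,0,0,0,0,0]]'; python3 look.py 6
```

```text
clock: 17.68
tcp_pos: [0.5874, 0.0433, 0.1587]
orientation: [[0.0, 0.001, -1.0], [1.0, 0.004, 0.0], [0.004, -1.0, -0.001]]
wrist_force: [-0.8, 5.0, 2.0]
grip_width: 0.0
[287 211   7  13  38] [[0.5584 0.0177]
 [0.587  0.0313]]
((573.5100708007812, 21.89132308959961), (28.67967414855957, 14.22866439819336), 19.377614974975586) [[557.5999755859375, 23.799999237060547], [562.2999877929688, 10.399999618530273], [589.4000244140625, 19.899999618530273], [584.7000122070312, 33.400001525878906]]
top block_corner []
top stop [(0.8, [0.6417, -0.1265, 0.1294])]
top block [(0.75, [0.5964, -0.0212, 0.1356])]
top offcut [(0.69, [0.5902, 0.1862, 0.1363]), (0.19, [0.6395, -0.1259, 0.1339])]
scene block_corner [(0.6, [0.6343, -0.073, 0.1354])]
scene stop [(0.69, [0.637, -0.1294, 0.1337]), (0.36, [0.5822, 0.1861, 0.1347])]
scene block [(0.79, [0.5941, -0.023, 0.134])]
scene offcut [(0.63, [0.5827, 0.1891, 0.1356])]
[0.58738894 0.04325819 0.15866862] 18.175
```

View pics/s6.png

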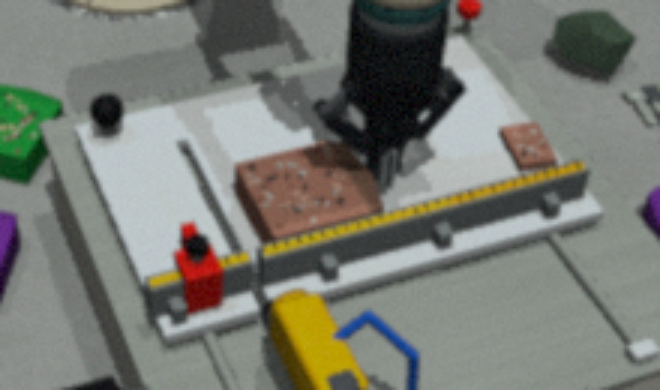

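Sliding nicely along the fence at 5 N, with about 50 mm left.

```bash
python3 -m creep '[[0,0,0,-0.8,0,0,0],[0,0,0,-0.8,0,0,0],[0,0,0,-0.8,0,0,0],[0,0,0,-0.8,0,0,0],[0,0,0,-0.8,0,0,0],[0,0,0,-0.5,0,0,0],[0,0,0,0,0,0,0]]'; python3 -m creep '[[0,0,0,-0.4,0,0,0],[0,0,0,-0.3,-0.05,0,0],[0,0,0,0,0,0,0]]'; python3 -m creep '[[0,0,0,-0.3,-0.05,0,0],[0,0,0,0,0,0,0]]'
```

```text
clock: 19.05
tcp_pos: [0.5873, -0.0013, 0.1587]
orientation: [[0.0, 0.0, -1.0], [1.0, 0.004, 0.0], [0.004, -1.0, -0.0]]
wrist_force: [-0.2, 7.2, 3.4]
grip_width: -0.0
clock: 19.42
tcp_pos: [0.5871, -0.0078, 0.1587]
orientation: [[0.0, -0.0, -1.0], [1.0, 0.005, 0.0], [0.005, -1.0, 0.0]]
wrist_force: [-0.2, 7.6, 1.1]
grip_width: -0.0003
clock: 19.68
tcp_pos: [0.5869, -0.008, 0.1588]
orientation: [[0.001, -0.001, -1.0], [1.0, 0.01, 0.001], [0.01, -1.0, 0.001]]
wrist_force: [-0.0, 13.2, -0.2]
grip_width: -0.0002
```

It stopped at y≈-0.008 with force rising to 13 N, so it's at the stop. One more firm nudge, then back away and look.

```bash
python3 -m creep '[[0,0,0,-0.3,-0.1,0,0],[0,0,0,0,0,0,0]]'; python3 -m creep '[[0,0,0,1,0,0,0],[0,0,0,2,0,0,0],[0,0,0,1,-4,0,0],[0,0,0,0,-4,3,0],[0,0,0,0,0,5,0],[0,0,0,3,0,5,0],[0,0,0,4,0,3,0],[0,0,0,4,0,0,0],[0,0,0,0,0,0,0]]'; python3 look.py 7; python3 - <<'E'
from h import *
for n,a,b,c,e in [('scene',225,305,260,370),('top',175,245,280,390)]:
  im,d=optics.grab_frame(n); np.savez(n+'7.npz',im=im,d=d); save(n[0]+'7c.png',cv2.resize(im[a:b,c-0:e],None,fx=6,fy=6,interpolation=cv2.INTER_CUBIC))
E
```

```text
clock: 19.92
tcp_pos: [0.5855, -0.0083, 0.159]
orientation: [[0.001, -0.004, -1.0], [1.0, 0.015, 0.001], [0.015, -1.0, 0.004]]
wrist_force: [-0.6, 18.5, -1.0]
grip_width: -0.0002
clock: 21.05
tcp_pos: [0.427, 0.1358, 0.2407]
orientation: [[-0.004, 0.002, -1.0], [1.0, 0.0, -0.004], [0.0, -1.0, -0.002]]
wrist_force: [-0.7, 0.9, -0.1]
grip_width: -0.0001
[309 190  17  36 244] [[ 0.5483 -0.0511]
 [ 0.6338 -0.0233]]
((589.7675170898438, -34.69957733154297), (89.83463287353516, 28.971799850463867), 10.302834510803223) [[543.0, -28.5], [548.2000122070312, -57.0], [636.5999755859375, -40.900001525878906], [631.4000244140625, -12.399999618530273]]
top block_corner []
top stop [(0.71, [0.6417, -0.1272, 0.1308])]
top block [(0.63, [0.5954, -0.0704, 0.1382])]
top offcut []
scene block_corner []
scene stop [(0.7, [0.6356, -0.1291, 0.1374])]
scene block [(0.85, [0.5931, -0.0727, 0.1377]), (0.56, [0.5852, 0.1879, 0.1335])]
scene offcut [(0.73, [0.5832, 0.1888, 0.1328]), (0.67, [0.5949, -0.0731, 0.1322])]
[0.42748351 0.13322525 0.2399854 ] 21.55
```

View pics/t7c.png

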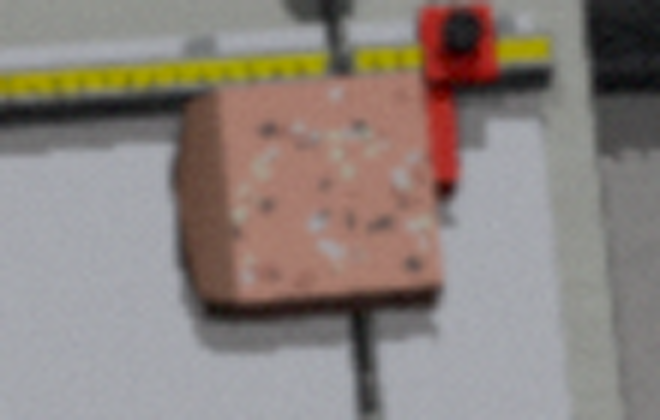

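View pics/s7c.png

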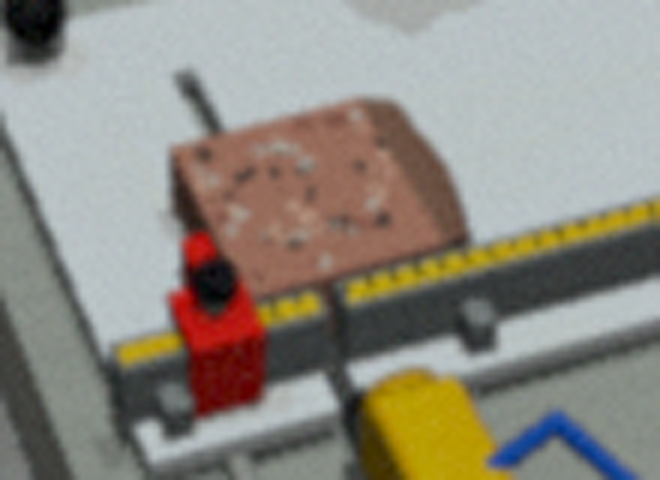

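The block sits in the corner: in the top view its edges run parallel to the tape, and its end is at the red plate (435,130). To be sure both faces are seated, I make a final two-finger press on the near face.

```bash
python3 -m creep '[[0,0,0,-4,0,-1,0.7],[0,0,0,-4,0,-1.5,0.7],[0,0,0,-4,0,-1.5,0.7],[0,0,0,-4,0,-1.5,0.7],[0,0,0,-4.6,0,-1.5,0.7],[0,0,0,0,3,0,0.7],[0,0,0,0,3,0,0.7],[0,0,0,0,2.3,0,0.7],[0,0,0,0,0,-1.5,0.7],[0,0,0,0,0,-1.2,0.7],[0,0,0,0,0,0,0.7]]'; python3 -m creep '[[0,0,0,0,-0.05,-0.4,0.7],[0,0,0,0,-0.1,-0.4,0.7],[0,0,0,0,0,0,0.7]]'
```

```text
clock: 23.02
tcp_pos: [0.5269, -0.0725, 0.1582]
orientation: [[-0.001, 0.003, -1.0], [1.0, -0.001, -0.001], [-0.001, -1.0, -0.003]]
wrist_force: [-1.0, -0.3, -0.1]
grip_width: 0.0597
clock: 23.4
tcp_pos: [0.5328, -0.0722, 0.1588]
orientation: [[-0.001, 0.001, -1.0], [1.0, -0.0, -0.001], [-0.0, -1.0, -0.001]]
wrist_force: [-0.7, 0.0, 0.0]
grip_width: 0.0596
```

```bash
python3 -m creep '[[0,0,0,0,-0.1,-0.3,0.7],[0,0,0,0,-0.1,-0.3,0.7],[0,0,0,0,0,0,0.7]]';python3 -m creep '[[0,0,0,0,-0.1,-0.3,0.7],[0,0,0,0,-0.1,-0.2,0.7],[0,0,0,0,0,0,0.7]]'; python3 -c "
from h import *
print(arm.state()['moment'])"
```

```text
clock: 23.78
tcp_pos: [0.5369, -0.0718, 0.16]
orientation: [[-0.001, -0.004, -1.0], [1.0, 0.001, -0.001], [0.001, -1.0, 0.004]]
wrist_force: [-4.8, 0.6, -0.3]
grip_width: 0.0597
clock: 24.15
tcp_pos: [0.5372, -0.0712, 0.1603]
orientation: [[0.0, -0.014, -1.0], [1.0, 0.002, 0.0], [0.002, -1.0, 0.014]]
wrist_force: [-11.0, 0.4, -1.8]
grip_width: 0.0594
[ 0.16325286  1.80579985 -0.31513014]
```

```bash
python3 -m creep '[[0,0,0,0,-0.15,-0.3,0.7],[0,0,0,0,-0.1,-0.3,0.7],[0,0,0,0,0,0,0.7]]'; python3 -c "
from h import *
s=arm.state();print(s['moment'],s['tcp_pos'])"; python3 -m creep '[[0,0,0,0,0,1,0.7],[0,0,0,0,0,2,0.7],[0,0,0,0,-3,2,0.4],[0,0,0,0,-4,2,0],[0,0,0,5,0,4,0],[0,0,0,5,0,2,0],[0,0,0,5,0,0,0],[0,0,0,5,0,0,0],[0,0,0,0,0,0,0]]';  python3 - <<'E'
from h import *
for n,a,b,c,e in [('scene',225,305,260,370),('top',175,245,280,390)]:
  im,d=optics.grab_frame(n); np.savez(n+'8.npz',im=im,d=d); save(n[0]+'8c.png',cv2.resize(im[a:b,c-0:e],None,fx=6,fy=6,interpolation=cv2.INTER_CUBIC))
print(proj('top',[[.639,-.126,.171],[.639,-.021,.171],[.549,-.126,.171],[.549,-.021,.171]]))
E
```

```text
clock: 24.52
tcp_pos: [0.5373, -0.0709, 0.1608]
orientation: [[0.001, -0.028, -1.0], [1.0, 0.004, 0.001], [0.004, -1.0, 0.028]]
wrist_force: [-19.5, 0.2, -2.7]
grip_width: 0.06
[-0.06393776  3.15521831 -0.65498358] [ 0.53730128 -0.07085226  0.16080258]
clock: 25.65
tcp_pos: [0.4214, 0.1297, 0.236]
orientation: [[-0.006, 0.004, -1.0], [1.0, 0.002, -0.006], [0.002, -1.0, -0.005]]
wrist_force: [0.4, -0.5, -0.2]
grip_width: -0.0002
[[350.2893294  186.48081018]
 [307.29127121 189.58913591]
 [353.71389419 221.98064761]
 [310.03002384 225.18437541]]
```

View pics/t8c.png

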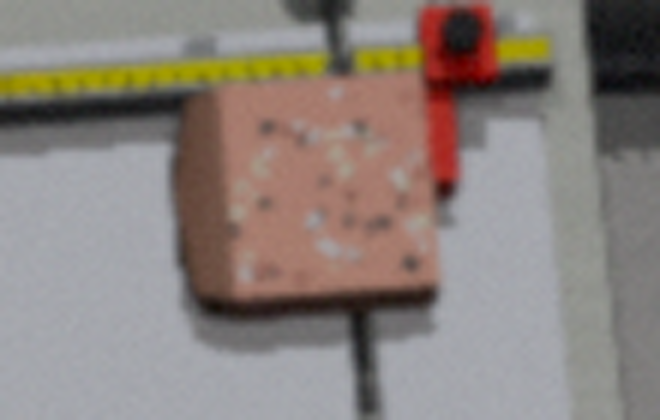

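View pics/s8c.png

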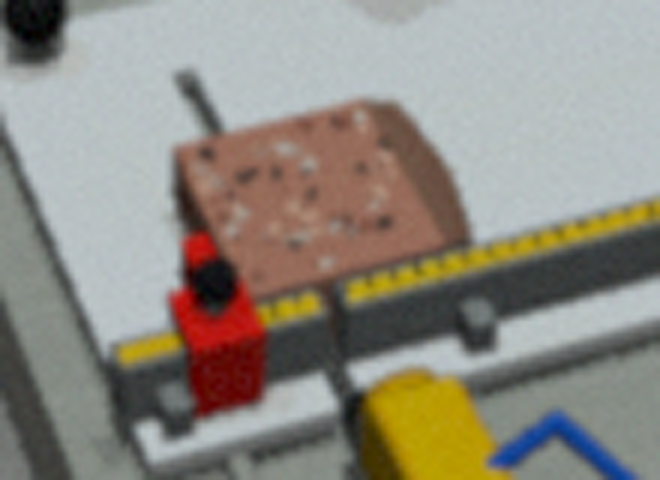

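Comparing the crops, the press dragged the block about 1 mm left, away from the stop. I nudge the end once more.

```bash
python3 -m creep '[[0,0,0,-2,0,-4,0],[0,0,0,-2,0,-4,0],[0,0,0,-2,0,-4,0],[0,0,0,-2.5,0,-4.5,0],[0,0,0,0,3,0,0],[0,0,0,0,3,0,0],[0,0,0,0,1.7,0,0],[0,0,0,-1.5,0,0,0],[0,0,0,-1,0,0,0],[0,0,0,-0.5,0,0,0],[0,0,0,0,0,0,0]]'
```

```text
clock: 27.12
tcp_pos: [0.5858, 0.0109, 0.1589]
orientation: [[0.001, 0.002, -1.0], [1.0, 0.0, 0.001], [0.0, -1.0, -0.002]]
wrist_force: [-0.6, -0.5, -0.3]
grip_width: 0.0001
```

```bash
python3 -m creep '[[0,0,0,-0.6,0,0,0],[0,0,0,-0.6,0,0,0],[0,0,0,-0.3,0,0,0],[0,0,0,0,0,0,0]]'; python3 -m creep '[[0,0,0,-0.2,0,0,0],[0,0,0,-0.2,0,0,0],[0,0,0,0,0,0,0]]'; python3 -m creep '[[0,0,0,-0.3,-0.05,0,0],[0,0,0,-0.3,-0.05,0,0],[0,0,0,0,0,0,0]]'
```

```text
clock: 27.62
tcp_pos: [0.5853, -0.0035, 0.158]
orientation: [[-0.0, -0.0, -1.0], [1.0, 0.0, -0.0], [0.0, -1.0, 0.0]]
wrist_force: [0.6, -0.6, -0.9]
grip_width: -0.0001
clock: 28.0
tcp_pos: [0.5853, -0.0071, 0.158]
orientation: [[-0.0, -0.0, -1.0], [1.0, 0.001, -0.0], [0.001, -1.0, 0.0]]
wrist_force: [0.1, 0.5, 0.4]
grip_width: -0.0003
clock: 28.38
tcp_pos: [0.5841, -0.0081, 0.1582]
orientation: [[0.001, -0.003, -1.0], [1.0, 0.011, 0.001], [0.011, -1.0, 0.003]]
wrist_force: [-1.0, 13.2, -1.5]
grip_width: 0.0
```

It stops at y -0.0081, the same reading as before. I take the hand away and do a final check of the angle.

```bash
python3 -m creep '[[0,0,0,1,0,0,0],[0,0,0,2,0,0,0],[0,0,0,2,-4,0,0],[0,0,0,0,-4,3,0],[0,0,0,0,0,5,0],[0,0,0,3,0,5,0],[0,0,0,4,0,4,0],[0,0,0,4,0,3,0],[0,0,0,4,0,2,0],[0,0,0,0,0,0,0]]'; python3 - <<'E'
from h import *
acc={}
for n in ['top','scene']:
  ims=[optics.grab_frame(n) for _ in range(4)]
  im=np.mean([a[0] for a in ims],0).astype(np.uint8); d=np.median([a[1] for a in ims],0)
  save(n+'9.png',cv2.resize(im[175:245,280:390] if n=='top' else im[225:305,260:370],None,fx=6,fy=6,interpolation=cv2.INTER_CUBIC))
  W=cloud(n,d); m=(abs(W[...,2]-.171)<.005)&(W[...,0]>.5)&(W[...,0]<.655)&(W[...,1]>-.2)&(W[...,1]<.05)
  g=im.astype(int); m&=(g[...,0]>90)&(g[...,0]-g[...,2]>25)&(g[...,1]>60)&(g[...,1]-g[...,2]<25)
  P=W[m][:,:2]; 
  # near edge: per-y-bin min x ; right edge per-x-bin min y
  yb=np.arange(-.115,-.03,.004); near=[(y+.002,np.sort(P[(P[:,1]>=y)&(P[:,1]<y+.004),0])[:2].mean()) for y in yb]
  xb=np.arange(.56,.63,.004); right=[(x+.002,np.sort(P[(P[:,0]>=x)&(P[:,0]<x+.004),1])[:2].mean()) for x in xb]
  for lab,q in [('near',near),('right',right)]:
    q=np.array(q); f=np.polyfit(q[:,0],q[:,1],1); print(n,lab,'slope',f[0].round(4),'mean',q[:,1].mean().round(4))
  T=K(n)[2]
  for o in ['block','block_corner','stop','offcut']:
    print(n,o,[(round(r['confidence'],2),w(T,r['point']).round(4).tolist()) for r in optics.tip_of(n,o) if w(T,r['point'])[2]>.1])
s=arm.state(); print(s['clock'],s['tcp_pos'],s['wrist_force'])
E
```

```text
clock: 29.62
tcp_pos: [0.3636, 0.1888, 0.2396]
orientation: [[-0.006, 0.001, -1.0], [1.0, 0.001, -0.006], [0.001, -1.0, -0.001]]
wrist_force: [0.0, 0.3, 0.6]
grip_width: -0.0
top near slope 0.0415 mean 0.5506
top right slope -0.0063 mean -0.1234
top block [(0.64, [0.5968, -0.0712, 0.1372])]
top block_corner []
top stop [(0.77, [0.6399, -0.1262, 0.1315])]
top offcut [(0.86, [0.5867, 0.1832, 0.1381])]
scene near slope 0.0517 mean 0.5516
scene right slope 0.038 mean -0.1223
scene block [(0.89, [0.5912, -0.0753, 0.1331])]
scene block_corner [(0.95, [0.6358, -0.1209, 0.1343])]
scene stop [(0.53, [0.6346, -0.1267, 0.138])]
scene offcut [(0.78, [0.584, 0.1873, 0.1364])]
30.425 [0.36529451 0.18647309 0.23906653] [ 0.3863439   0.44350163 -0.33082857]
```

View pics/top9.png

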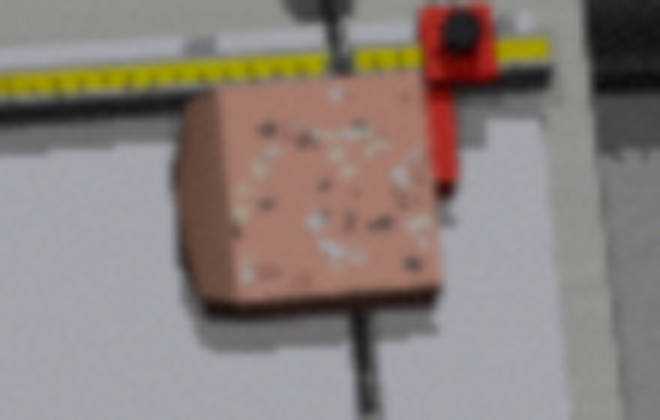

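View pics/scene9.png

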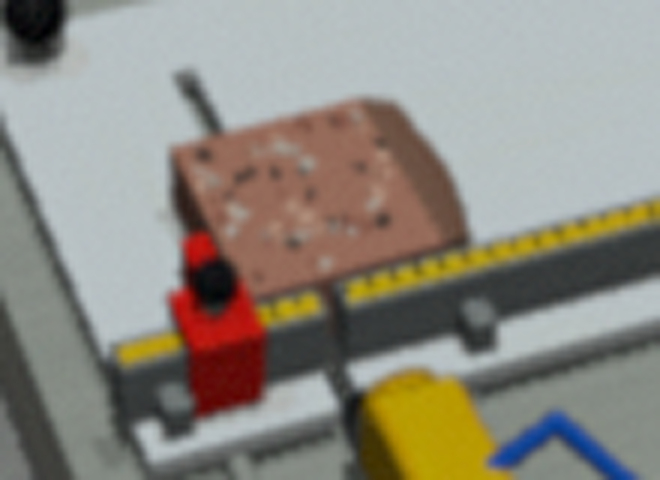

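The block sits in the corner in both views, but the coarse edge slopes (0.04) disagree with the picture. I measure the angle properly with subpixel edges.

```bash
cat > edge.py <<'E'
from h import *
n='top'
im=np.mean([optics.grab_frame(n)[0].astype(float) for _ in range(8)],0); np.save('avg.npy',im)
def scan(fn,ts,ch,half=.012,N=97,sgn=0):
    # fn(t,o) -> world pt ; find max gradient over o
    out=[]
    o=np.linspace(-half,half,N)
    for t in ts:
        P=np.array([fn(t,x) for x in o]); p=proj(n,P)
        v=cv2.remap(ch.astype(np.float32),p[:,0].astype(np.float32)[None],p[:,1].astype(np.float32)[None],cv2.INTER_CUBIC).ravel()
        g=np.gradient(cv2.GaussianBlur(v[None],(0,0),3).ravel(),o); 
        g=g*sgn if sgn else abs(g); g=np.clip(g,0,None); k=np.argmax(g); s=slice(max(0,k-10),k+11)
        out.append((t,(o[s]*g[s]).sum()/g[s].sum()))
    q=np.array(out); keep=np.ones(len(q),bool)
    for _ in range(4):
        f=np.polyfit(q[keep,0],q[keep,1],1); r=q[:,1]-np.polyval(f,q[:,0]); keep=abs(r)<max(.0006,2*r[keep].std())
    return f,keep.sum(),r[keep].std(),np.polyval(f,ts.mean())
R,G,B=im[...,0],im[...,1],im[...,2]; gray=im.mean(-1); rb=R-B
ys=np.linspace(-.115,-.04,40); xs=np.linspace(.56,.625,40)
pr=lambda l,r:print(l,'slope %.4f n %d sd %.5f mid %.4f'%(r[0][0],r[1],r[2],r[3]))
pr('near top edge (rel .549)',scan(lambda t,o:[.549+o,t,.171],ys,gray,sgn=1))
pr('near top edge R',scan(lambda t,o:[.549+o,t,.171],ys,R,sgn=1))
pr('near bottom edge gray(rel .549)',scan(lambda t,o:[.549+o,t,.135],ys,rb,sgn=1))
pr('far edge G (rel .639)',scan(lambda t,o:[.639+o,t,.171],ys[:],G,half=.006,sgn=-1))
pr('right edge G (rel -.126)',scan(lambda t,o:[t,-.126+o,.171],np.linspace(.555,.635,40),G,half=.008))
pr('right edge near part, rb',scan(lambda t,o:[t,-.126+o,.171],np.linspace(.552,.59,20),rb,sgn=1))
pr('tape far edge',scan(lambda t,o:[.6545+o,t,.167],np.linspace(-.0,.18,60),rb,half=.006,sgn=-1))
pr('tape near edge',scan(lambda t,o:[.639+o,t,.167],np.linspace(-.0,.18,60),rb,half=.008,sgn=1))
pr('carriage near edge',scan(lambda t,o:[.419+o,t,.135],np.linspace(-.1,.0,60),gray,half=.012,sgn=1))
E
python3 edge.py
```

```text
near top edge (rel .549) slope -0.0113 n 39 sd 0.00026 mid -0.0008
near top edge R slope -0.0107 n 39 sd 0.00026 mid -0.0007
near bottom edge gray(rel .549) slope -0.0067 n 40 sd 0.00020 mid 0.0090
far edge G (rel .639) slope -0.0187 n 40 sd 0.00178 mid -0.0024
right edge G (rel -.126) slope 0.0414 n 40 sd 0.00283 mid -0.0010
right edge near part, rb slope -0.0260 n 17 sd 0.00025 mid 0.0003
tape far edge slope 0.0026 n 54 sd 0.00042 mid -0.0028
tape near edge slope 0.0020 n 56 sd 0.00042 mid 0.0051
carriage near edge slope 0.0025 n 60 sd 0.00012 mid 0.0006
```

The near edge is well defined (residual 0.26 mm). Relative to the fence, the block's angle is about 0.009–0.014 rad, inside the 0.03 limit. The block is at its contact readings on both fence and stop, and the hand is clear. Handing in.

```bash
python3 -c "
from rig import arm
print(arm.finish_job())"
```

```text
the job is handed in; nothing more can be done
None
```

I pushed the pink granite block with the fingertips until its long sawn face was on the fence and its sawn end was against the red stop. Then I took the hand away and handed the job in at about 31 s of the 64 s. The first push left the block about 8° off, so I swung it flush with a second push farther right. After sliding it to the stop I re-seated it on both faces.

**Checks that agreed**
- **Contact:** The hand stopped at the same place each time, about x 0.537 on the fence side and y -0.008 on the stop side, with force rising to 13–23 N. The last stop nudge matched the earlier one.
- **Angle:** The subpixel near-edge fit puts the block about 0.009–0.014 rad from the fence direction, against the 0.03 limit.
- **Hand and offcut:** The hand was clear of everything, and the offcut was detected within 1–2 mm of its starting position. I did not measure the bench items again; the hand stayed well above them.

**Checks that disagreed**
- **Coarse depth edges:** These gave slopes of 0.04–0.05. I put that down to pixel noise.
- **Right-end edge fits:** The fits on the block's right end were poor, with slopes of -0.026 and +0.041, so I did not use them.
- **Corner detection:** One network reading put the corner about 5 mm from the stop face. The networks are only good to about 4 mm, so I trusted the contact readings instead.

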